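# Refit the oil filler plug of the airbrush compressor

## Task

Refit the red oil filler plug on the small blue compressor: pick it up, set it upright in the filler mouth with its wing in line with the two white marks on the rim, so that its lugs rest on top of the thread. Without forcing it, turn it backward (anticlockwise from above) until you feel it drop into the thread start, then screw it forward (clockwise) until its flange is fully home on the rim, and let go. Leave the things round about where they are.

Things in the scene. Friction and masses are not known exactly. Their poses are not given: they have to be found in the camera images.
- plug_grip (a point): Red filler plug, loose, standing on its nose, about 0.12 kg. Point on its axis, 58 mm above the nose's underside, 13 mm below its top. z: up the axis; x: along the wing. The wing (the grip) is 48 mm long (x), 16 mm thick (y), and runs from 36 to 71 mm above the nose's underside. A half turn about z changes nothing.
- plug_seat (a point): Same plug, same axes: centre of the underside of its flange, 28 mm below plug_grip. Flange: red, 58 mm in diameter, 6 mm thick (the wing stands on it). The grey shank below is 29.6 mm in diameter, 30 mm long, its nose tapered to 24 mm over the last 5 mm.
- plug_lugs (a point): Same plug, same axes: centre of its two thread lugs, on the axis 15 mm below plug_seat. The lugs are round pins 6 mm thick that stick out along +x and -x, under the ends of the wing, to 20.5 mm from the axis.
- mouth (a point): Blue compressor (fixed, about 150 x 130 mm, nothing on it higher than this rim at 95 mm): centre of the flat rim of its round filler boss, 76 mm outside, bore 44 mm wide, 40 mm deep. z: up, axis of the bore; x: line through the two white marks on the rim.
- thread_top (a point): Fixed, on the bore's axis 4 mm below the rim. A steel two-start thread in the bore leaves a 33 mm hole for the shank; its turn relative to the marks is unknown. With the wing on the marks' line (within 10 degrees) the lugs rest on the thread, flange 13 to 15 mm above the rim. Turning forward from there only jams the lugs on a tooth.
- thread_start (a point): Fixed, on the axis 14 mm below the rim: floor of the start slots. Turned backward (anticlockwise from above), the lugs climb gently (2 mm at most) and after 0.4 to 1.65 rad reach a slot (0.3 rad of free play, closed by a wall behind): the plug drops about 10 mm, if its weight or hand lets it, till the flange is 4 mm above the rim.
- thread_end (a point): Fixed, on the axis 18 mm below the rim: where the lugs' undersides end. Turned forward (clockwise from above) from the slot, the thread takes the plug down 4 mm evenly over the last 1.2 rad of 1.3 to 1.7 rad of turning, to a firm stop, flange on the rim. Nothing is sprung; about 1 mm axial play. Hand-tight (0.2 to 0.5 N m) is enough; over 0.9 N m is forcing it.
- solder_reel: Bystander: reel of solder, 86 x 62 x 35 mm; origin under its centre.
- carton: Bystander: blue carton, 61 x 99 x 53 mm; origin under its centre.
- parts_tray: Bystander: blue parts tray, 66 x 110 x 22 mm; origin under its centre.
- plug: The same plug as a whole (see plug_grip); origin: centre of its nose's underside.
- compressor: The compressor as a whole (see mouth), fixed; origin on the bench straight below mouth.
- pliers: Bystander: yellow-handled pliers lying on the bench, 50 x 102 x 11 mm; origin under their centre.
There are look-alikes about, which are no part of the job. Of the things like the plug, leave any that is purple or yellow; of the rest the smaller one is meant.

How it is judged (in metres and radians):
On the way, in this order (a step that is already met when the one before it is completed fails the run):
1. the plug rests upright in the mouth on top of the thread, wing in line with the marks (z of plug_seat in the frame of mouth between 0.0115 and 0.0165 m and horizontal distance between plug_seat and mouth below 0.004 m and angle between plug_seat's own z axis and vertical below 0.1 rad and angle between the x axis of plug_seat and the x axis of mouth, either way round below 0.26 rad and contact force between plug and compressor above 0.3 N), for 0.2 s.
2. turned backward, it has dropped into the thread start (z of plug_seat in the frame of mouth between 0.0025 and 0.0058 m and horizontal distance between plug_seat and mouth below 0.004 m and angle between plug_seat's own z axis and vertical below 0.1 rad), for 0.1 s.
At the end, for the whole second after the job is handed in: The plug is screwed home in the mouth: flange within 1.4 mm of the rim, within 4 mm of the mouth's axis, upright within 0.06 rad (z of plug_seat in the frame of mouth between -0.003 and 0.0014 m and horizontal distance between plug_seat and mouth below 0.004 m and angle between plug_seat's own z axis and vertical below 0.06 rad); the robot touches nothing.
It fails at once if the plug is forced: more than 60 N between plug and thread or compressor (contact force between plug and compressor above 60 N).
It fails at once if a bystander is pushed more than 30 mm (distance of any of solder_reel, carton, parts_tray, pliers from where it was at the start of the episode above 0.03 m).
It also fails if it takes over 67 s, if anything falls off the work surface, if the arm or the gripper's body presses on something with over 40 N, if the wrist force passes 120 N, or if a joint passes its speed limit or range.

## Robot

A 6-joint arm with a two-finger parallel gripper is mounted at the origin on a cart in front of the work surface, level with it; the furniture and walls round the work are solid. World frame = base frame: x ahead of the robot, y to its left, z up, the work surface at z = 0. Lengths are in mm, angles in rad, forces in N, time in s.
With the tool pointing down it reaches from about 300 to 775 mm from the base axis. Payload 14.6 kg.
Tool frame: the origin (TCP) lies between the finger pads; the fingertips stand 25 mm ahead of it and the grasp point (between the pads) lies 6 mm ahead of it; z points along the fingers, x is the direction in which the jaws open and shut, and the axes are right-handed (so a half turn about z gives the same grasp; the last joint's range is limited). The gripper opens to 94 mm and grips with 3 to 60 N. Pads are 16 mm wide; open, the fingers measure 119 mm over their backs; the gripper's body (75 mm by 177 mm) begins 78 mm behind the grasp point.
Start: joints at [1.036, 0.3, 1.521, -0, 1.321, -0.067], TCP at [248.004, 490.901, 230.446] pointing down, gripper open.
Joint ranges: [-3.03, 3.03], [-0.79, 2.21], [0.23, 2.52], [-1.04, 4.18], [0, 3.07], [-2.55, 2.55]. Speed limits (rad/s): [2.22, 2.22, 2.57, 3.14, 3.14, 3.14].

## Interface

Orientations are given as [roll, pitch, yaw] about the fixed x, y, z axes, in that order (R = Rz(yaw) Ry(pitch) Rx(roll)).
In Python, from cell import manip gives the robot as it stands.
- The arm moves only by the tool apply_moves, never from a script. Its argument "series" is a list of rows, each a list of 3 entries, a list of its own where there are three numbers: the shift along the world's x, y, z in cm, then the turn, a rotation vector about the world's x, y, z in rad, then the opening in per cent of the stroke, from 0 (shut) to 100 (fully open). A call has exactly 10 rows; each row is the pose to reach, as a shift and turn from the pose commanded when the call began; what a row does not reach only later rows make up. A row lasts 1/8 s, in which the tool goes at most 62.5 mm and 10.7 degrees, less where a joint would pass 70% of its speed; a pose out of reach is approached as far as the arm can. A call with a gripper value outside its range is refused whole. The fingers move at their own pace and stop on an object; "grip_force" is the grip in N (left out, the last holds). Time passes only in rows, so rows that repeat a pose let the fingers close, or fill a call up. It gives the time, the measured TCP pose, the force and the opening at its end, in the units of the state.
- manip.read_state(): the state, without advancing time (a new reading comes with each control period).
- manip.camera(name): name is "side" or "top" or "wrist"; returns (picture, depth): 384x512x3 uint8, red, green, blue; 384x512 float32, mm along the optical axis (not along the pixel's ray), 0 where there is no reading.
- manip.camera_info(name): a dict with "intrinsics" (3x3 intrinsics, pixels), "extrinsics" (4x4, takes a point from world to camera coordinates); the wrist camera has in their place "hand_eye" (4x4, takes a point from camera to tool coordinates, whose origin is the TCP and whose axes are the tool frame's). Camera axes: x right, y down, z forward; pixel columns grow to the right and rows downward; lengths in mm; the calibration is good to about 2 mm. A picture is of the moment at which its call begins: read the wrist's pose just before it. camera_info takes no time and is no camera call.
- manip.sign_off(): hands the job in, once; it reports no verdict.
The state is a dict: "clock": time; "joints": joint angles; "qd": joint speeds; "effort": joint torques, N m; "eef_pos": TCP position; "eef_rot": TCP orientation; "wrist_force": force on the tool from outside, world axes, zero at the start; "moment": the same for the moment, N m; "finger_gap": finger opening in mm.
Only numpy, scipy, OpenCV 4.12 (cv2) and the standard library are available. Lean on these libraries where they do the work, as an engineer would, in place of code of your own. Each camera call takes 0.05 s, during which the arm holds its last target.

## Working session

There is one attempt and no reset: what is moved stays moved. The work goes in short steps, Python scripts to look and compute and a tool call to move; the robot and the scene stay as the last step left them, time stands still between calls to the robot, and variables do not carry over. Pictures are saved under pics/ and viewed, and the job is handed in when it is done.

Besides the shell and the picture viewer there is one more tool, called after ">>>" by a JSON object that holds its "method" and its "body", one argument or row to a line. apply_moves: Moves the arm, as the interface text tells. Its arguments: {"type":"object","properties":{"series":{"type":"array","items":{"type":"array"}},"grip_force":{"type":"number"}},"required":["series"]}

```bash
ls; mkdir -p pics; cat > h.py <<'E'
import numpy as np, cv2
from cell import manip
from scipy.spatial.transform import Rotation as R
def grab(n):
    s=manip.read_state(); im,d=manip.camera(n); return s,im,d
def save(im,f): cv2.imwrite('pics/'+f,cv2.cvtColor(im,cv2.COLOR_RGB2BGR))
def campose(n,s=None):
    i=manip.camera_info(n);K=np.array(i['intrinsics'])
    if 'extrinsics' in i: T=np.linalg.inv(np.array(i['extrinsics']))
    else:
        W=np.eye(4);W[:3,:3]=R.from_euler('xyz',s['eef_rot']).as_matrix();W[:3,3]=s['eef_pos'];T=W@np.array(i['hand_eye'])
    return K,T
def ray(K,T,u,v,z):
    d=T[:3,:3]@np.linalg.solve(K,np.array([u,v,1.]));o=T[:3,3]
    return o+d*(z-o[2])/d[2]
def cloud(K,T,d):
    v,u=np.mgrid[:d.shape[0],:d.shape[1]]
    p=np.stack([u*d,v*d,d],-1)@np.linalg.inv(K).T
    return p@T[:3,:3].T+T[:3,3]
E
python3 - <<'E'
from h import *
for n in ['side','top','wrist']:
    s,im,d=grab(n); save(im,n+'0.png'); K,T=campose(n,s); np.savez('pics/'+n+'0.npz',im=im,d=d,K=K,T=T); print(n,T.round(2).tolist(),K[0,0])
print(s)
E
```

```text
pics
side [[0.88, -0.21, 0.42, 7.59], [-0.47, -0.35, 0.81, -943.99], [-0.02, -0.91, -0.4, 585.51], [0.0, 0.0, 0.0, 1.0]] 390.05490845182703
top [[0.41, -0.86, 0.3, 9.17], [-0.91, -0.38, 0.14, -215.84], [-0.01, -0.33, -0.94, 1665.67], [0.0, 0.0, 0.0, 1.0]] 462.37347310859815
wrist [[0.45, 0.86, 0.24, 180.09], [0.89, -0.43, -0.12, 525.88], [-0.0, 0.26, -0.96, 384.99], [0.0, 0.0, 0.0, 1.0]] 340.6997847344156
{'clock': 0.1, 'joints': array([ 1.03640582e+00,  3.00389692e-01,  1.52150839e+00, -1.44255819e-05,
        1.32069064e+00, -6.66068330e-02]), 'qd': array([-0.00013934, -0.00051945, -0.00080281, -0.0010053 ,  0.00201173,
        0.00181918]), 'effort': array([ 3.13992619e-03, -5.32648194e+01, -3.53288341e+01,  7.09666614e-02,
        2.35524040e-02,  1.74877073e-05]), 'eef_pos': array([247.90488515, 490.73277789, 229.9617186 ]), 'eef_rot': array([-3.14154030e+00,  9.94793199e-04,  1.10301626e+00]), 'wrist_force': array([0.01144678, 0.30565005, 1.19534594]), 'moment': array([-0.02678178, -0.01762769, -0.05592088]), 'finger_gap': 93.71427481439599}
```

View pics/side0.png

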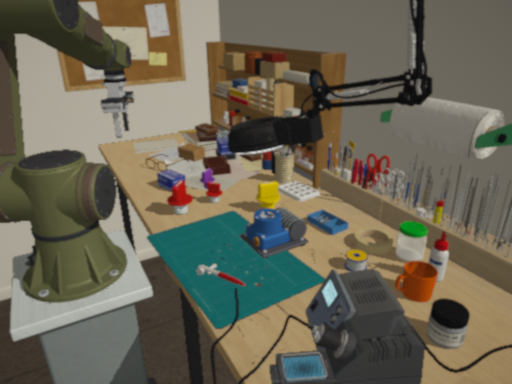

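View pics/top0.png

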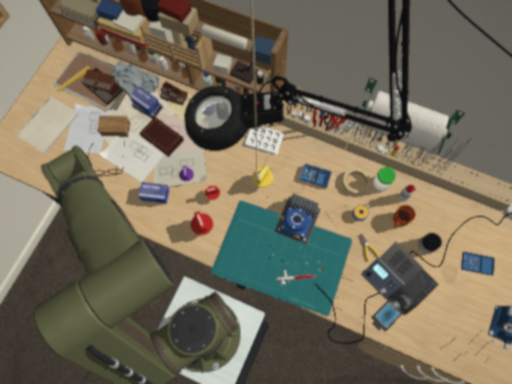

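View pics/wrist0.png

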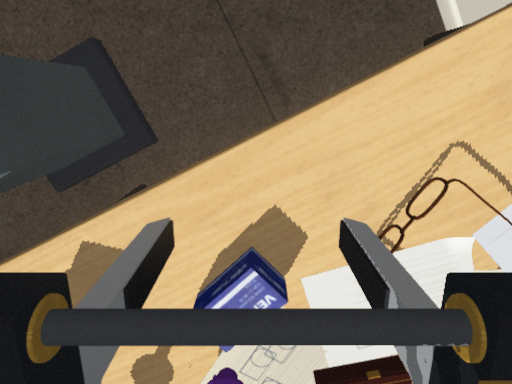

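```bash
python3 - <<'E'
from h import *
for n,(x0,y0,x1,y1) in {'top':(170,150,340,260),'side':(150,160,330,270)}.items():
    z=np.load(f'pics/{n}0.npz'); im=z['im'];d=z['d'];P=cloud(z['K'],z['T'],d)
    save(cv2.resize(im[y0:y1,x0:x1],None,fx=4.4,fy=4.4,interpolation=cv2.INTER_CUBIC),n+'crop.png')
    hsv=cv2.cvtColor(im,cv2.COLOR_RGB2HSV); h,s,v=cv2.split(hsv)
    m=(((h<6)|(h>174))&(s>150)&(v>80)).astype(np.uint8)
    N,L,S,C=cv2.connectedComponentsWithStats(m)
    for i in range(1,N):
        if S[i,4]>40:
            q=P[(L==i)&(d>0)]; print(n,C[i].round(),S[i,4],np.percentile(q,[5,50,95],axis=0).round().tolist())
z=np.load('pics/top0.npz');P=cloud(z['K'],z['T'],z['d'])
for u,v in [(186,173),(264,178),(297,220),(297,205),(313,176),(153,192),(215,115),(265,105),(368,255),(505,322),(362,213),(340,120)]: print(u,v,P[v,u].round())
E
```

```text
top [176.   5.] 301 [[865.0, 451.0, 444.0], [886.0, 481.0, 449.0], [911.0, 527.0, 454.0]]
top [334. 120.] 45 [[867.0, -132.0, 87.0], [879.0, -115.0, 129.0], [912.0, -104.0, 171.0]]
top [212. 193.] 111 [[446.0, 175.0, 30.0], [461.0, 188.0, 40.0], [480.0, 211.0, 71.0]]
top [202. 224.] 317 [[307.0, 143.0, 47.0], [334.0, 169.0, 55.0], [371.0, 205.0, 104.0]]
side [278.  57.] 97 [[864.0, 447.0, 423.0], [884.0, 453.0, 437.0], [910.0, 459.0, 451.0]]
side [238. 100.] 74 [[831.0, 643.0, 219.0], [835.0, 722.0, 228.0], [838.0, 814.0, 235.0]]
side [268. 156.] 57 [[771.0, 321.0, 49.0], [781.0, 365.0, 65.0], [797.0, 377.0, 81.0]]
side [375. 167.] 253 [[864.0, -157.0, 102.0], [878.0, -121.0, 150.0], [916.0, -75.0, 190.0]]
side [355. 171.] 91 [[859.0, -54.0, 77.0], [878.0, -43.0, 111.0], [898.0, -30.0, 146.0]]
side [360. 172.] 56 [[868.0, -76.0, 85.0], [872.0, -73.0, 119.0], [911.0, -30.0, 140.0]]
side [180. 196.] 356 [[309.0, 139.0, 49.0], [335.0, 156.0, 62.0], [367.0, 189.0, 102.0]]
side [214. 190.] 160 [[448.0, 173.0, 35.0], [465.0, 187.0, 47.0], [483.0, 204.0, 69.0]]
side [442. 243.] 151 [[743.0, -478.0, 89.0], [750.0, -470.0, 101.0], [764.0, -458.0, 125.0]]
side [230. 278.] 92 [[306.0, -267.0, 11.0], [320.0, -241.0, 14.0], [336.0, -215.0, 18.0]]
186 173 [487. 309.  73.]
264 178 [592.  38.  59.]
297 220 [ 493. -136.   54.]
297 205 [ 540. -115.   70.]
313 176 [ 697. -122.    3.]
153 192 [376. 394.  51.]
215 115 [682. 268. 219.]
265 105 [763. 111. 270.]
368 255 [ 491. -422.   -1.]
505 322 [ 440. -902.   80.]
362 213 [ 621. -344.   34.]
340 120 [ 884. -138.  147.]
```

View pics/topcrop.png

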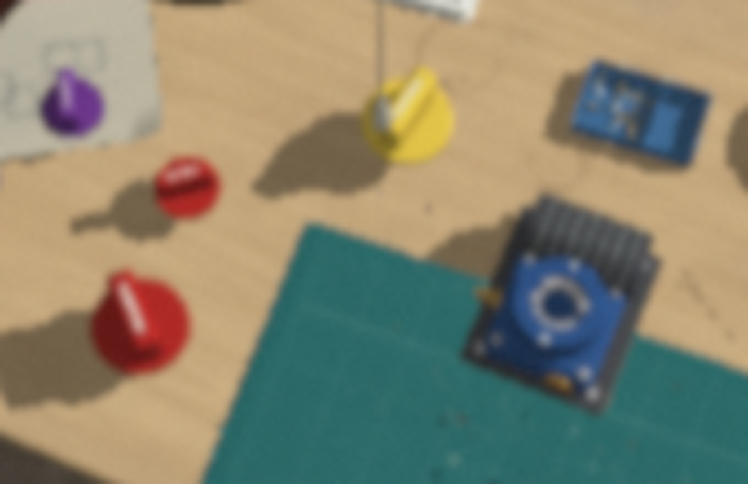

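View pics/sidecrop.png

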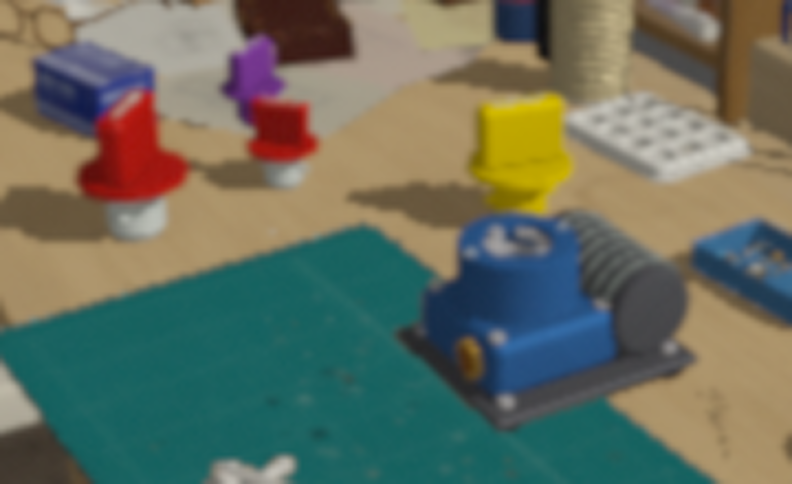

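Candidates (top view): purple (186,173), large red (202,223), small red (212,193, top at z = 71 mm as specified), and yellow (264,178). I choose the small red one; the crop shows its red wing and flange and its grey shank. The mouth is at about (297,218). I'll move over the plug for a close look.

>>> {"method": "apply_moves", "body": {
  "series": [
    [[3,-4.3,0],[0,0,0],100],
    [[6,-8.6,0],[0,0,0],100],
    [[9,-12.9,0],[0,0,0],100],
    [[12,-17.2,0],[0,0,0],100],
    [[15,-21.5,0],[0,0,0],100],
    [[18,-25.8,0],[0,0,0],100],
    [[20.5,-29.8,0],[0,0,0],100],
    [[20.5,-29.8,0],[0,0,0],100],
    [[20.5,-29.8,0],[0,0,0],100],
    [[20.5,-29.8,0],[0,0,0],100]
  ]
}}

```text
clock: 1.4
eef_pos: [452.5, 193.8, 230.4]
eef_rot: [-3.141, -0.0, 1.104]
wrist_force: [-0.4, 0.7, 0.1]
finger_gap: 94.0
```

```bash
python3 - <<'E'
from h import *
s,im,d=grab('wrist'); save(im,'wrist1.png'); K,T=campose('wrist',s); np.savez('pics/wrist1.npz',im=im,d=d,K=K,T=T)
print(s['clock'],s['eef_pos'],s['eef_rot'],s['joints'])
P=cloud(K,T,d); hsv=cv2.cvtColor(im,cv2.COLOR_RGB2HSV);h,sa,v=cv2.split(hsv)
m=((h<8)|(h>172))&(sa>140)&(v>60)&(d>0)
N,L,S,C=cv2.connectedComponentsWithStats(m.astype(np.uint8))
for i in range(1,N):
  if S[i,4]<200: continue
  q=P[L==i]; print(C[i],S[i],np.percentile(q,[2,50,98],axis=0).round(1).tolist())
  t=q[q[:,2]>64]; t=t[(t[:,2]<78)]
  if len(t)>20:
    r=cv2.minAreaRect(t[:,:2].astype(np.float32)); print('top',len(t),t.mean(0),r)
  f=q[(q[:,2]>33)&(q[:,2]<40)]
  if len(f)>20: print('flange',cv2.minEnclosingCircle(f[:,:2].astype(np.float32)))
E
```

```text
1.4 [452.51107648 193.75012911 230.42090536] [-3.14144110e+00 -1.22767399e-06  1.10432745e+00] [ 3.30073216e-01  1.71050167e-01  1.68016943e+00  1.13649010e-04
  1.29047815e+00 -7.74285679e-01]
[183.52014937  73.51299206] [ 130   27  100   94 6427] [[304.2, 139.5, 51.3], [342.2, 180.0, 53.4], [378.0, 213.7, 104.4]]
top 41 [363.37505788 202.44465712  70.91737639] ((362.4241638183594, 201.06752014160156), (5.073570728302002, 22.326904296875), 50.33803176879883)
[266.04116559 180.74560592] [ 240  154   54   59 2162] [[444.0, 172.0, 35.2], [465.1, 198.8, 37.3], [495.4, 223.4, 72.3]]
top 661 [468.23784801 199.10874138  70.61451945] ((469.9870910644531, 198.2626495361328), (16.205726623535156, 47.9404296875), 40.56289291381836)
flange ((469.923828125, 198.0149688720703), 28.71766471862793)
```

View pics/wrist1.png

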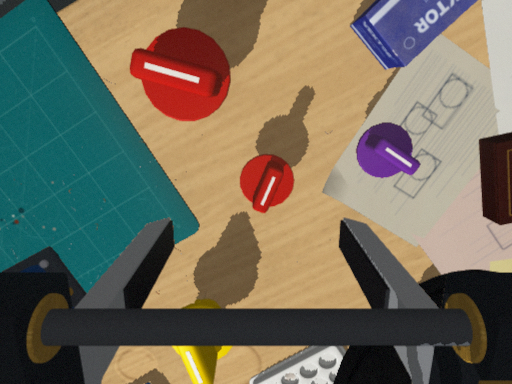

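The plug is at pixel (266,181) in the wrist view. Its centre is (470, 198), the top face measures 16.2 x 47.9 mm at z = 70.6, and the flange radius is 28.7 mm, all as described. The jaw yaw should be 0.708. Approaching and gripping.

>>> {"method": "apply_moves", "body": {
  "series": [
    [[0.9,0.3,-2],[0,0,-0.15],60],
    [[1.7,0.5,-6],[0,0,-0.3],60],
    [[1.7,0.5,-10],[0,0,-0.396],60],
    [[1.7,0.5,-13],[0,0,-0.396],60],
    [[1.7,0.5,-15],[0,0,-0.396],60],
    [[1.7,0.5,-16.5],[0,0,-0.396],60],
    [[1.7,0.5,-16.5],[0,0,-0.396],60],
    [[1.7,0.5,-16.5],[0,0,-0.396],0],
    [[1.7,0.5,-16.5],[0,0,-0.396],0],
    [[1.7,0.5,-16.5],[0,0,-0.396],0]
  ],
  "grip_force": 25
}}

```text
clock: 2.7
eef_pos: [470.2, 198.0, 65.9]
eef_rot: [3.141, -0.001, 0.707]
wrist_force: [-0.3, 0.3, 0.8]
finger_gap: 29.7
```

>>> {"method": "apply_moves", "body": {
  "series": [
    [[0,0,0],[0,0,0],0],
    [[0,0,0],[0,0,0],0],
    [[0,0,0],[0,0,0],0],
    [[0,0,1],[0,0,0],0],
    [[0,0,4],[0,0,0],0],
    [[0,0,8],[0,0,0],0],
    [[0,0,12],[0,0,0],0],
    [[0,0,16],[0,0,0],0],
    [[0,0,16],[0,0,0],0],
    [[0,0,16],[0,0,0],0]
  ],
  "grip_force": 25
}}

```text
clock: 3.95
eef_pos: [469.6, 197.8, 224.9]
eef_rot: [-3.141, 0.001, 0.707]
wrist_force: [0.2, -0.5, -1.6]
finger_gap: 15.5
```

```bash
python3 - <<'E'
from h import *
s,im,d=grab('wrist'); save(im,'wrist2.png')
print(s)
E
```

```text
{'clock': 3.95, 'joints': array([ 3.26710634e-01,  2.15060487e-01,  1.64077095e+00,  1.97683084e-05,
        1.28666900e+00, -3.80305764e-01]), 'qd': array([-0.00213157,  0.01690627,  0.01280537, -0.00183392, -0.00177543,
       -0.00023279]), 'effort': array([ 2.85065925e-02, -5.00928140e+01, -3.65640914e+01,  6.29289681e-02,
        1.00410876e-01,  4.01766774e-04]), 'eef_pos': array([469.61529803, 197.77996054, 224.91021802]), 'eef_rot': array([-3.14123807e+00,  8.35879355e-04,  7.07010996e-01]), 'wrist_force': array([ 0.23996789, -0.49819355, -1.60383171]), 'moment': array([-0.04985378, -0.04921503,  0.02165432]), 'finger_gap': 15.475055467137683}
```

View pics/wrist2.png

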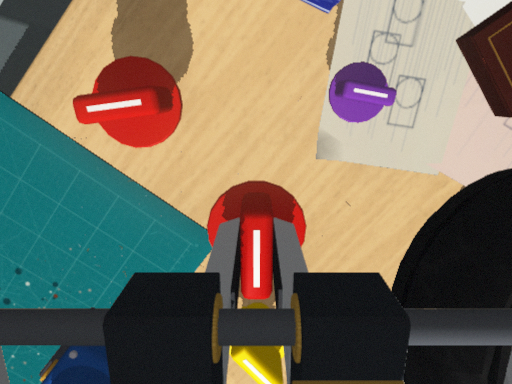

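The plug is held, with the wing at pixel (257,258) square in the jaws. Next I move near the compressor to look at the marks.

>>> {"method": "apply_moves", "body": {
  "series": [
    [[1,-4,0],[0,0,0],0],
    [[2,-9,0],[0,0,0],0],
    [[3,-14,0],[0,0,0],0],
    [[4.5,-19,0],[0,0,0],0],
    [[6,-24,0],[0,0,0],0],
    [[7.5,-29,0],[0,0,0],0],
    [[8.5,-34,0],[0,0,0],0],
    [[9,-38,0],[0,0,0],0],
    [[9,-38,0],[0,0,0],0],
    [[9,-38,0],[0,0,0],0]
  ]
}}

```text
clock: 5.25
eef_pos: [559.7, -181.6, 224.4]
eef_rot: [-3.14, 0.001, 0.707]
wrist_force: [-0.5, 0.0, -1.3]
finger_gap: 15.9
```

```bash
python3 - <<'E'
from h import *
s,im,d=grab('wrist'); save(im,'wrist3.png'); K,T=campose('wrist',s); np.savez('pics/wrist3.npz',im=im,d=d,K=K,T=T)
print(s['clock'],s['eef_pos'],s['eef_rot'],s['joints'])
s,im,d=grab('side'); save(cv2.resize(im[150:290,170:350],None,fx=4,fy=4,interpolation=cv2.INTER_CUBIC),'side3.png')
E
```

```text
5.25 [ 559.69789659 -181.61549786  224.43474859] [-3.13988681e+00  7.23440423e-04  7.06906251e-01] [-3.76076198e-01  3.91383782e-01  1.41272273e+00  1.64859089e-04
  1.33933209e+00 -1.08301980e+00]
```

View pics/wrist3.png

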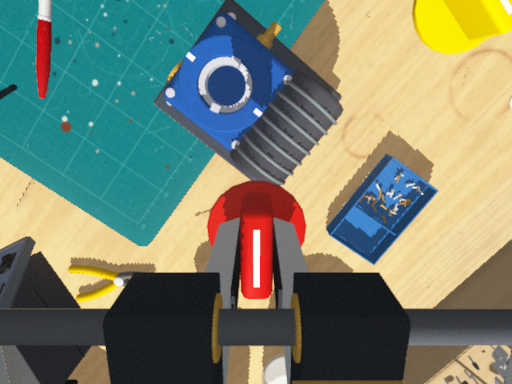

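View pics/side3.png

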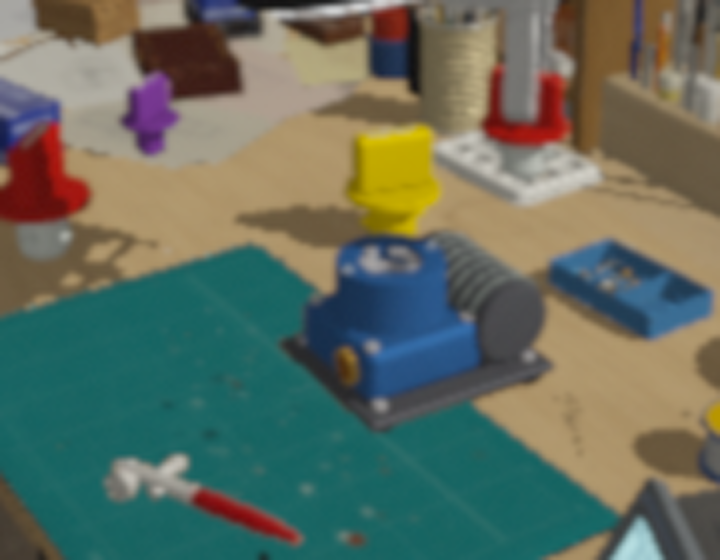

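```bash
python3 - <<'E'
from h import *
z=np.load('pics/wrist3.npz');im=z['im'];d=z['d'];K=z['K'];T=z['T'];P=cloud(K,T,d)
x0,y0=160,20
save(cv2.resize(im[y0:150,x0:310],None,fx=5,fy=5,interpolation=cv2.INTER_CUBIC)[:600],'rim.png')
hsv=cv2.cvtColor(im,cv2.COLOR_RGB2HSV)
rim=(abs(P[...,2]-95)<4)&(d>0); rim[:, 330:]=0; rim[160:]=0
ys,xs=np.nonzero(rim); print(len(xs),P[rim].mean(0),P[rim][:,2].std())
c,r=cv2.minEnclosingCircle(P[rim][:,:2].astype(np.float32)); print('rim circle',c,r)
# blue rim outer contour
w=rim&(hsv[...,1]<70)&(hsv[...,2]>150)
N,L,S,C=cv2.connectedComponentsWithStats(w.astype(np.uint8))
for i in range(1,N):
  if S[i,4]>=6: q=P[L==i]; print(C[i].round(1),S[i,4],q.mean(0).round(1),ray(K,T,*C[i],95).round(1), cv2.minAreaRect(q[:,:2].astype(np.float32)))
E
```

```text
5351 [ 486.45056838 -133.17856323   95.31348545] 1.2531684764304067
rim circle (487.30755615234375, -134.0878448486328) 37.92670440673828
[190.3  56.4] 53 [ 453.4 -135.4   95.9] [ 453.3 -135.4   95. ] ((453.3646545410156, -135.41854858398438), (6.800771713256836, 4.296101093292236), 4.366318225860596)
[219.   58.6] 7 [ 470.9 -122.    91.6] [ 471.4 -122.    95. ] ((470.7347412109375, -121.75802612304688), (1.4921919107437134, 3.240222930908203), 6.1932477951049805)
[234.   61.8] 54 [ 481.9 -116.3   95.2] [ 481.8 -116.2   95. ] ((482.13922119140625, -115.48193359375), (7.432082176208496, 5.761061668395996), 13.184927940368652)
[214.3  62.9] 19 [ 470.1 -127.    91.6] [ 470.6 -127.    95. ] ((469.9654846191406, -127.7591552734375), (5.583837032318115, 5.594648361206055), 86.05110931396484)
[209.   63.8] 6 [ 467.3 -130.3   91.5] [ 467.8 -130.2   95. ] ((467.5152587890625, -130.06922912597656), (3.5615687370300293, 1.369775414466858), 65.8006820678711)
[202.4  81.4] 168 [ 471.7 -144.2   92.2] [ 472. -144.   95.] ((471.73779296875, -143.76364135742188), (7.370141506195068, 20.71820640563965), 30.036664962768555)
[245.9  77.8] 13 [ 496.6 -119.3   92.5] [ 496.7 -119.4   95. ] ((496.9493408203125, -119.66996002197266), (1.63580322265625, 3.802335023880005), 39.18394470214844)
[245.8  92.9] 68 [ 504.  -128.3   91.8] [ 504.1 -128.2   95. ] ((504.37353515625, -129.3338165283203), (5.988567352294922, 16.363162994384766), 16.272932052612305)
[215.  107.5] 80 [ 492.4 -153.3   95.4] [ 492.4 -153.3   95. ] ((492.34051513671875, -153.31527709960938), (7.6073784828186035, 6.582395553588867), 13.44640064239502)
[257.4 112. ] 47 [ 520.9 -133.6   95.9] [ 521.  -133.7   95. ] ((520.7615966796875, -133.55276489257812), (4.039793968200684, 6.833474159240723), 85.95870971679688)
```

View pics/rim.png

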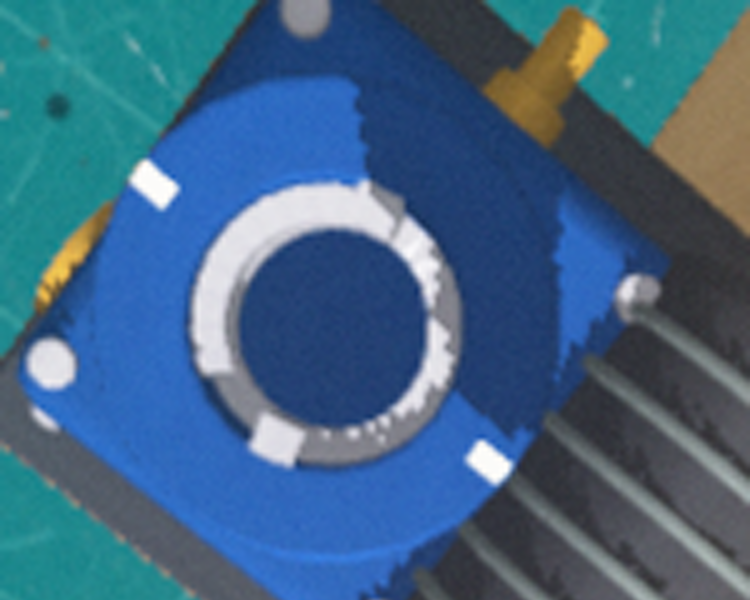

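The two white marks are at pixels (190,56) and (257,112), which is (453.3, -135.4) and (521.0, -133.7). Their midpoint is (487.2, -134.5) and the rim circle centre is (487.3, -134.1) with radius 37.9 at z = 95, so the two agree. The mark line lies at 0.025 rad. I'll turn to jaw yaw -1.546 and stand off in front of the mouth to check the plug and mouth in one image.

>>> {"method": "apply_moves", "body": {
  "series": [
    [[-2,1,0],[0,0,-0.18],0],
    [[-4,2,0],[0,0,-0.36],0],
    [[-6,3,0],[0,0,-0.54],0],
    [[-8,4,0],[0,0,-0.72],0],
    [[-10,4.8,0],[0,0,-0.9],0],
    [[-12,4.8,0],[0,0,-1.08],0],
    [[-14,4.8,0],[0,0,-1.26],0],
    [[-16,4.8,0],[0,0,-1.44],0],
    [[-16,4.8,0],[0,0,-1.62],0],
    [[-16,4.8,0],[0,0,-1.8],0]
  ]
}}

```text
clock: 6.6
eef_pos: [399.8, -133.3, 225.7]
eef_rot: [-3.141, -0.001, -1.098]
wrist_force: [-0.1, 0.2, -0.7]
finger_gap: 15.7
```

>>> {"method": "apply_moves", "body": {
  "series": [
    [[0,0,0],[0,0,-0.15],0],
    [[0,0,0],[0,0,-0.3],0],
    [[0,0,0],[0,0,-0.453],0],
    [[0,0,0],[0,0,-0.453],0],
    [[0,0,0],[0,0,-0.453],0],
    [[0,0,0],[0,0,-0.453],0],
    [[0,0,0],[0,0,-0.453],0],
    [[0,0,0],[0,0,-0.453],0],
    [[0,0,0],[0,0,-0.453],0],
    [[0,0,0],[0,0,-0.453],0]
  ]
}}

```text
clock: 7.85
eef_pos: [400.0, -134.1, 225.4]
eef_rot: [3.142, 0.0, -1.546]
wrist_force: [-0.2, -0.2, -1.3]
finger_gap: 15.9
```

```bash
cat > m.py <<'E'
from h import *
import sys
tag=sys.argv[1]
s,im,d=grab('wrist'); save(im,f'w{tag}.png'); K,T=campose('wrist',s); np.savez(f'pics/w{tag}.npz',im=im,d=d,K=K,T=T)
print(s['clock'],s['eef_pos'],s['eef_rot'],s['joints'].round(3),s['wrist_force'],s['moment'])
P=cloud(K,T,d); h,sa,v=cv2.split(cv2.cvtColor(im,cv2.COLOR_RGB2HSV))
white=(abs(P[...,2]-95)<4)&(sa<70)&(v>140)&(np.hypot(P[...,0]-487.2,P[...,1]+134.3)<45)
N,L,S,C=cv2.connectedComponentsWithStats(white.astype(np.uint8))
for i in range(1,N):
  if S[i,4]>=15: p=ray(K,T,*C[i],95); print('white',C[i].round(1),S[i,4],p.round(1),'r',np.hypot(p[0]-487.2,p[1]+134.3).round(1))
rim=(abs(P[...,2]-95)<3.5)&(d>0)&(np.hypot(P[...,0]-487.2,P[...,1]+134.3)<50)
print('rim',rim.sum(),cv2.minEnclosingCircle(P[rim][:,:2].astype(np.float32)))
red=((h<8)|(h>172))&(sa>140)&(v>50)&(d>0)&(np.hypot(P[...,0]-s['eef_pos'][0],P[...,1]-s['eef_pos'][1])<45)
q=P[red]; zt=s['eef_pos'][2]
f=q[(q[:,2]>zt-38)&(q[:,2]<zt-22)]; fl=f[abs(f[:,2]-np.median(f[:,2]))<3]
t=q[q[:,2]>zt-4]
print('flange z',np.median(f[:,2]),len(fl),fl.min(0),fl.max(0))
if len(fl)>30:
  hull=cv2.convexHull(fl[:,:2].astype(np.float32))[:,0]
  # circle LSQ on hull points about r~29
  from scipy.optimize import least_squares
  r=least_squares(lambda c:np.hypot(hull[:,0]-c[0],hull[:,1]-c[1])-29,s['eef_pos'][:2],loss='soft_l1',f_scale=.5)
  print('flange fit c',r.x,'rms',np.sqrt(np.mean(r.fun**2)),len(hull))
print('wing top z',np.median(t[:,2]) if len(t) else None,len(t),cv2.minAreaRect(t[:,:2].astype(np.float32)) if len(t) else None)
E
python3 m.py 4
```

```text
7.85 [ 399.99960213 -134.10886245  225.44753519] [ 3.14158485e+00  2.90980109e-05 -1.54593839e+00] [-0.41   0.014  1.864  0.     1.264  1.136] [-0.16265241 -0.15896181 -1.27416841] [-0.0439905   0.13751477 -0.03633008]
white [260.   34.5] 50 [ 520.9 -133.6   95. ] r 33.7
white [251.8  59.1] 197 [ 502.9 -127.7   95. ] r 17.0
white [284.   73.8] 80 [ 492.5 -153.6   95. ] r 20.0
white [236.6  86.1] 83 [ 482.1 -115.8   95. ] r 19.2
white [267.9 101.2] 207 [ 470.9 -141.4   95. ] r 17.7
white [260. 123.] 45 [ 453.3 -135.5   95. ] r 33.9
rim 5289 ((487.4423522949219, -134.74778747558594), 37.93266677856445)
flange z 196.61944272435971 2362 [ 390.37503779 -162.28153827  194.16367084] [ 429.47034566 -104.94664683  199.44522916]
flange fit c [ 400.52068071 -133.79516508] rms 0.3671369865185152 37
wing top z 231.11741542895845 2575 ((401.4425964355469, -133.9765167236328), (47.77076721191406, 16.3048038482666), 1.8917018175125122)
```

View pics/w4.png

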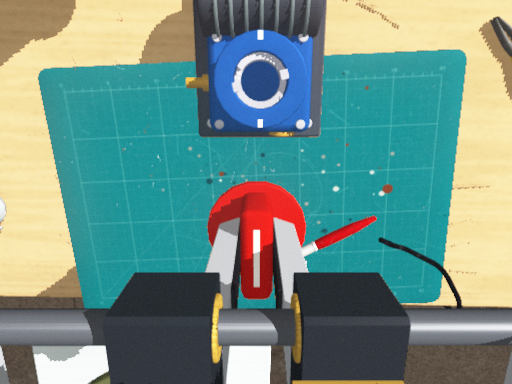

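Both views agree on the mouth: its centre is (487.2, -134.5), and the marks are at pixels (260,34) and (260,123). The plug axis sits at TCP + (0.7, 0.2), with the seat 35 mm below the TCP. Moving over the mouth and starting down.

>>> {"method": "apply_moves", "body": {
  "series": [
    [[3,0,0],[0,0,0],0],
    [[6,0,0],[0,0,0],0],
    [[8.65,-0.05,0],[0,0,0],0],
    [[8.65,-0.05,-2],[0,0,0],0],
    [[8.65,-0.05,-4],[0,0,0],0],
    [[8.65,-0.05,-5.5],[0,0,0],0],
    [[8.65,-0.05,-6.3],[0,0,0],0],
    [[8.65,-0.05,-6.7],[0,0,0],0],
    [[8.65,-0.05,-6.9],[0,0,0],0],
    [[8.65,-0.05,-6.9],[0,0,0],0]
  ]
}}

```text
clock: 9.15
eef_pos: [486.6, -134.7, 156.7]
eef_rot: [-3.141, -0.0, -1.546]
wrist_force: [0.2, -0.3, -1.5]
finger_gap: 15.9
```

```bash
python3 m.py 5; python3 - <<'E'
from h import *
s,im,d=grab('side'); save(cv2.resize(im[150:290,170:350],None,fx=4,fy=4,interpolation=cv2.INTER_CUBIC),'side5.png')
E
```

```text
9.15 [ 486.61556469 -134.65298361  156.72251724] [-3.14117236e+00 -2.04625679e-04 -1.54599288e+00] [-0.342  0.276  1.733 -0.     1.132  1.204] [ 0.16778674 -0.29400306 -1.48316812] [-0.07882565  0.18999521 -0.02826392]
white [256.5 162. ] 66 [ 520.8 -133.6   95. ] r 33.6
rim 3124 ((487.9182434082031, -134.64767456054688), 37.84568786621094)
flange z 127.85721346849857 2365 [ 477.40415363 -162.61657444  124.90844778] [ 516.28285808 -105.37069632  130.73418273]
flange fit c [ 487.26972042 -134.23840765] rms 0.5394003247180423 35
wing top z 162.35002306537555 2579 ((488.25360107421875, -140.32876586914062), (47.678951263427734, 28.090587615966797), 1.1489694118499756)
```

View pics/side5.png

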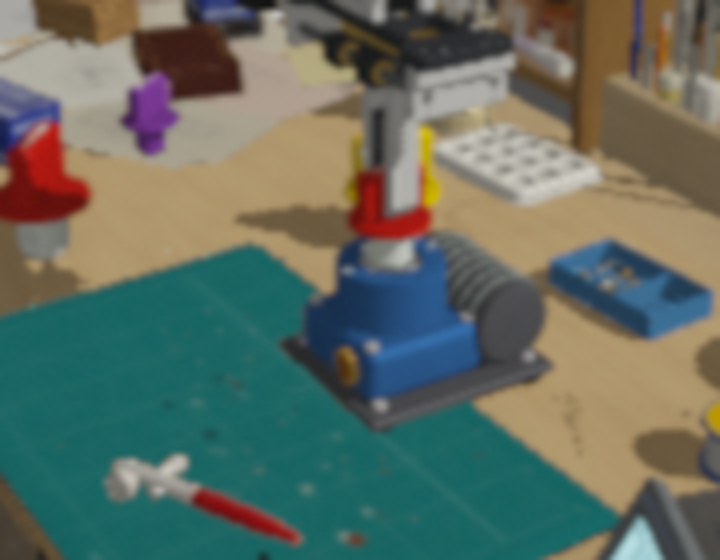

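The flange centre is (487.3, -134.2) against the mouth at (487.2, -134.5), so it is centred. The side view shows the nose just at the bore. I'll lower gently with a light grip.

>>> {"method": "apply_moves", "body": {
  "series": [
    [[0,0,-0.2],[0,0,0],0],
    [[0,0,-0.4],[0,0,0],0],
    [[0,0,-0.6],[0,0,0],0],
    [[0,0,-0.75],[0,0,0],0],
    [[0,0,-0.85],[0,0,0],0],
    [[0,0,-0.95],[0,0,0],0],
    [[0,0,-1.0],[0,0,0],0],
    [[0,0,-1.05],[0,0,0],0],
    [[0,0,-1.05],[0,0,0],0],
    [[0,0,-1.05],[0,0,0],0]
  ],
  "grip_force": 8
}}

```text
clock: 10.5
eef_pos: [486.5, -134.6, 145.9]
eef_rot: [3.142, 0.0, -1.546]
wrist_force: [-0.3, -0.9, -1.2]
finger_gap: 15.9
```

>>> {"method": "apply_moves", "body": {
  "series": [
    [[0,0,-0.02],[0,0,0],0],
    [[0,0,-0.04],[0,0,0],0],
    [[0,0,-0.06],[0,0,0],0],
    [[0,0,-0.08],[0,0,0],0],
    [[0,0,-0.1],[0,0,0],0],
    [[0,0,-0.12],[0,0,0],0],
    [[0,0,-0.14],[0,0,0],0],
    [[0,0,-0.14],[0,0,0],0],
    [[0,0,-0.14],[0,0,0],0],
    [[0,0,-0.14],[0,0,0],0]
  ]
}}

```text
clock: 11.75
eef_pos: [486.5, -134.6, 144.6]
eef_rot: [-3.142, 0.0, -1.546]
wrist_force: [0.1, 0.6, -1.5]
finger_gap: 15.9
```

>>> {"method": "apply_moves", "body": {
  "series": [
    [[0,0,-0.02],[0,0,0],0],
    [[0,0,-0.04],[0,0,0],0],
    [[0,0,-0.06],[0,0,0],0],
    [[0,0,-0.08],[0,0,0],0],
    [[0,0,-0.1],[0,0,0],0],
    [[0,0,-0.1],[0,0,0],0],
    [[0,0,-0.1],[0,0,0],0],
    [[0,0,-0.1],[0,0,0],0],
    [[0,0,-0.1],[0,0,0],0],
    [[0,0,-0.1],[0,0,0],0]
  ]
}}

```text
clock: 13.0
eef_pos: [486.6, -134.6, 143.8]
eef_rot: [-3.141, -0.0, -1.546]
wrist_force: [-1.4, 1.0, 4.6]
finger_gap: 16.1
```

```bash
python3 -c "
from h import *
s=manip.read_state();print(s['wrist_force'],s['moment'],s['eef_pos'])"
```

```text
[-1.44166796  1.03213831  4.62214827] [0.15240108 0.59003259 0.05147708] [ 486.59053082 -134.61763415  143.8152766 ]
```

The lugs rest on the thread at about 6 N with the seat about 13.7 mm above the rim, inside the 11.5–16.5 mm band. A quick check of tilt and centring, then I turn backward.

```bash
python3 m.py 6
```

```text
13.0 [ 486.59053082 -134.61763415  143.8152766 ] [-3.14125291e+00 -1.01827780e-04 -1.54603372e+00] [-0.342  0.292  1.745  0.     1.104  1.204] [-1.44166796  1.03213831  4.62214827] [0.15240108 0.59003259 0.05147708]
white [257. 166.] 76 [ 520.9 -133.9   95. ] r 33.7
rim 3294 ((487.77191162109375, -134.7029571533203), 37.821922302246094)
flange z 114.98133274501944 2347 [ 477.18824119 -162.58462589  112.01541996] [ 516.07928219 -105.48513445  117.30923507]
flange fit c [ 487.19076153 -134.20172993] rms 0.443941568631854 38
wing top z 149.44823862913717 2576 ((488.23223876953125, -140.3013153076172), (47.46115493774414, 28.050485610961914), 1.2499829530715942)
```

>>> {"method": "apply_moves", "body": {
  "series": [
    [[0,0,0],[0,0,0],0],
    [[0,0,0.02],[0,0,0.05],0],
    [[0,0,0.02],[0,0,0.1],0],
    [[0,0,0.02],[0,0,0.15],0],
    [[0,0,0.02],[0,0,0.2],0],
    [[0,0,0.02],[0,0,0.25],0],
    [[0,0,0.02],[0,0,0.3],0],
    [[0,0,0.02],[0,0,0.3],0],
    [[0,0,0.02],[0,0,0.3],0],
    [[0,0,0.02],[0,0,0.3],0]
  ],
  "grip_force": 5
}}

```text
clock: 14.3
eef_pos: [486.9, -134.8, 144.2]
eef_rot: [-3.141, -0.001, -1.246]
wrist_force: [0.4, 0.3, 5.2]
finger_gap: 15.6
```

```bash
python3 -c "
from h import *
s=manip.read_state();print(s['wrist_force'],s['moment'],s['eef_pos'])"
```

```text
[0.4252843  0.25838889 5.19347985] [-0.13723422  0.17027381  0.01969254] [ 486.897737   -134.79425206  144.17073446]
```

>>> {"method": "apply_moves", "body": {
  "series": [
    [[0,0,0],[0,0,0.05],0],
    [[0,0,0.02],[0,0,0.1],0],
    [[0,0,0.02],[0,0,0.15],0],
    [[0,0,0.02],[0,0,0.2],0],
    [[0,0,0.02],[0,0,0.25],0],
    [[0,0,0.02],[0,0,0.25],0],
    [[0,0,0.02],[0,0,0.25],0],
    [[0,0,0.02],[0,0,0.25],0],
    [[0,0,0.02],[0,0,0.25],0],
    [[0,0,0.02],[0,0,0.25],0]
  ]
}}

```text
clock: 15.55
eef_pos: [487.0, -134.8, 144.4]
eef_rot: [-3.141, -0.001, -0.996]
wrist_force: [-0.2, -0.4, 5.2]
finger_gap: 15.8
```

```bash
python3 -c "
from h import *
s=manip.read_state();print(s['wrist_force'],s['moment'],s['eef_pos'])"
```

```text
[-0.16772555 -0.44804871  5.20682239] [-0.15222144  0.05583881 -0.00917157] [ 486.98073846 -134.82836765  144.44289323]
```

>>> {"method": "apply_moves", "body": {
  "series": [
    [[0,0,0],[0,0,0.05],0],
    [[0,0,0.02],[0,0,0.1],0],
    [[0,0,0.02],[0,0,0.15],0],
    [[0.02,0,0.02],[0,0,0.2],0],
    [[0.02,0,0.02],[0,0,0.25],0],
    [[0.02,0,0.02],[0,0,0.25],0],
    [[0.02,0,0.02],[0,0,0.25],0],
    [[0.02,0,0.02],[0,0,0.25],0],
    [[0.02,0,0.02],[0,0,0.25],0],
    [[0.02,0,0.02],[0,0,0.25],0]
  ]
}}

```text
clock: 16.8
eef_pos: [487.2, -134.9, 144.7]
eef_rot: [-3.141, -0.002, -0.746]
wrist_force: [2.0, -1.0, 5.7]
finger_gap: 15.9
```

```bash
python3 -c "
from h import *
s=manip.read_state();print(s['wrist_force'],s['moment'],s['eef_pos'])"
```

```text
[ 1.99443922 -0.99742268  5.66022102] [-0.22257941 -0.03210651 -0.02505635] [ 487.21837838 -134.88414316  144.67848436]
```

>>> {"method": "apply_moves", "body": {
  "series": [
    [[0,0,0],[0,0,0.05],0],
    [[0,0,0.02],[0,0,0.1],0],
    [[0,0,0.02],[0,0,0.15],0],
    [[0,0,0.02],[0,0,0.2],0],
    [[0,0,0.02],[0,0,0.2],0],
    [[0,0,0.02],[0,0,0.2],0],
    [[0,0,0.02],[0,0,0.2],0],
    [[0,0,0.02],[0,0,0.2],0],
    [[0,0,0.02],[0,0,0.2],0],
    [[0,0,0.02],[0,0,0.2],0]
  ]
}}

```text
clock: 18.05
eef_pos: [487.2, -134.8, 144.8]
eef_rot: [-3.141, -0.002, -0.547]
wrist_force: [1.6, -1.1, 5.1]
finger_gap: 15.9
```

```bash
python3 -c "
from h import *
s=manip.read_state();print(s['wrist_force'],s['moment'],s['eef_pos'])"
```

```text
[ 1.62712057 -1.11317235  5.14286876] [-0.24552561 -0.24086041  0.05968539] [ 487.19062488 -134.82619652  144.78070236]
```

>>> {"method": "apply_moves", "body": {
  "series": [
    [[0,0,0],[0,0,0.05],0],
    [[0,0,0.02],[0,0,0.1],0],
    [[0,0,0.02],[0,0,0.15],0],
    [[0,0,0.02],[0,0,0.2],0],
    [[0,0,0.02],[0,0,0.2],0],
    [[0,0,0.02],[0,0,0.2],0],
    [[0,0,0.02],[0,0,0.2],0],
    [[0,0,0.02],[0,0,0.2],0],
    [[0,0,0.02],[0,0,0.2],0],
    [[0,0,0.02],[0,0,0.2],0]
  ]
}}

```text
clock: 19.3
eef_pos: [486.7, -134.6, 144.6]
eef_rot: [-3.142, -0.0, -0.346]
wrist_force: [0.4, 0.1, -0.5]
finger_gap: 16.0
```

```bash
python3 -c "
from h import *
s=manip.read_state();print(s['wrist_force'],s['moment'],s['eef_pos'],s['eef_rot'])"
```

```text
[ 0.39172501  0.06139916 -0.51030723] [-0.03389724  0.10106303  0.00841557] [ 486.69417966 -134.59896977  144.55685865] [-3.14158797e+00 -2.84284950e-06 -3.46113904e-01]
```

The force vanished at about 1.2 rad, so the slot is reached. A touch further, then lower into it gently.

>>> {"method": "apply_moves", "body": {
  "series": [
    [[0,0,0],[0,0,0.05],0],
    [[0,0,0],[0,0,0.08],0],
    [[0,0,-0.1],[0,0,0.08],0],
    [[0,0,-0.2],[0,0,0.08],0],
    [[0,0,-0.3],[0,0,0.08],0],
    [[0,0,-0.4],[0,0,0.08],0],
    [[0,0,-0.4],[0,0,0.08],0],
    [[0,0,-0.4],[0,0,0.08],0],
    [[0,0,-0.4],[0,0,0.08],0],
    [[0,0,-0.4],[0,0,0.08],0]
  ]
}}

```text
clock: 20.55
eef_pos: [486.7, -134.6, 140.6]
eef_rot: [3.142, -0.0, -0.266]
wrist_force: [0.3, -1.1, -1.3]
finger_gap: 15.8
```

```bash
python3 m.py 7
```

```text
20.55 [ 486.72142357 -134.61659935  140.57688656] [ 3.14157209e+00 -6.04608123e-05 -2.66021616e-01] [-0.342  0.297  1.748 -0.     1.097 -0.076] [ 0.28627827 -1.08608405 -1.26329553] [-0.02986848  0.11481995  0.01120957]
white [308.4 206. ] 79 [ 521.1 -134.1   95. ] r 33.9
white [203.9 235.3] 52 [ 452.6 -135.8   95. ] r 34.7
rim 3304 ((487.50390625, -133.99667358398438), 37.90732955932617)
flange z 111.6878811738524 2346 [ 459.31120596 -150.5337474   108.72895887] [ 515.77479356 -105.23214195  113.94470336]
flange fit c [ 487.41652218 -134.32253607] rms 0.5111449070712503 37
wing top z 146.15683691948303 2600 ((487.398193359375, -123.78279113769531), (38.704673767089844, 64.49363708496094), 15.646778106689453)
```

View pics/w7.png

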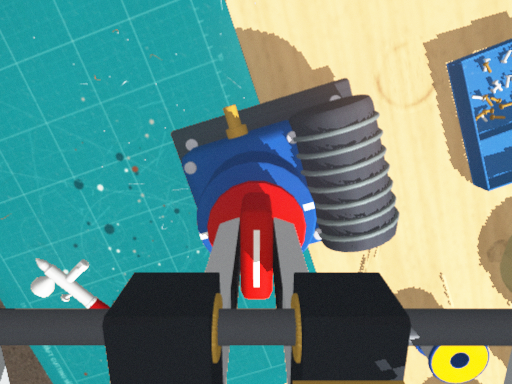

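The flange top is at z = 111.7, so the seat is 10.7 mm above the rim with no contact. The lugs are going down the slot. Continuing to lower.

>>> {"method": "apply_moves", "body": {
  "series": [
    [[0,0,-0.1],[0,0,0],0],
    [[0,0,-0.2],[0,0,0],0],
    [[0,0,-0.3],[0,0,0],0],
    [[0,0,-0.4],[0,0,0],0],
    [[0,0,-0.48],[0,0,0],0],
    [[0,0,-0.54],[0,0,0],0],
    [[0,0,-0.58],[0,0,0],0],
    [[0,0,-0.58],[0,0,0],0],
    [[0,0,-0.58],[0,0,0],0],
    [[0,0,-0.58],[0,0,0],0]
  ]
}}

```text
clock: 21.85
eef_pos: [486.7, -134.6, 134.8]
eef_rot: [-3.142, -0.0, -0.266]
wrist_force: [-0.1, 0.1, -1.4]
finger_gap: 16.1
```

```bash
python3 m.py 8
```

```text
21.85 [ 486.71688592 -134.58407117  134.76421953] [-3.14157130e+00 -2.21609872e-05 -2.65964911e-01] [-0.342  0.305  1.753  0.     1.084 -0.076] [-0.10663237  0.06998675 -1.41618372] [-0.05852788  0.0476523  -0.0111308 ]
white [309.9 209.1] 83 [ 521.1 -134.1   95. ] r 33.9
white [203.4 238.8] 69 [ 453.1 -135.7   95. ] r 34.1
rim 3403 ((487.6169128417969, -133.89486694335938), 37.84828186035156)
flange z 105.87331957775652 2352 [ 458.73714701 -150.51101531  102.96991987] [ 515.72245063 -105.28590766  108.60087337]
flange fit c [ 487.30539411 -134.23707967] rms 0.4872345617000433 32
wing top z 140.35004079630448 2589 ((493.5897216796875, -135.08544921875), (47.668701171875, 28.185606002807617), 74.65859985351562)
```

>>> {"method": "apply_moves", "body": {
  "series": [
    [[0,0,-0.02],[0,0,0],0],
    [[0,0,-0.04],[0,0,0],0],
    [[0,0,-0.06],[0,0,0],0],
    [[0,0,-0.08],[0,0,0],0],
    [[0,0,-0.1],[0,0,0],0],
    [[0,0,-0.12],[0,0,0],0],
    [[0,0,-0.12],[0,0,0],0],
    [[0,0,-0.12],[0,0,0],0],
    [[0,0,-0.12],[0,0,0],0],
    [[0,0,-0.12],[0,0,0],0]
  ]
}}

```text
clock: 23.15
eef_pos: [486.8, -134.7, 134.1]
eef_rot: [3.141, -0.001, -0.266]
wrist_force: [-2.2, 0.6, 7.3]
finger_gap: 15.9
```

```bash
python3 -c "
from h import *
s=manip.read_state();print(s['wrist_force'],s['moment'],s['eef_pos'],s['eef_rot'])"
```

```text
[-2.15348503  0.59666734  7.33055646] [0.02386368 0.66491602 0.01644827] [ 486.84706009 -134.68166334  134.083838  ] [ 3.14148387e+00 -6.23493885e-04 -2.66010940e-01]
```

It is seated on the slot floor with the seat about 4 mm above the rim and about 8 N downward, so step 2 is met. Now I screw forward, following the thread down.

>>> {"method": "apply_moves", "body": {
  "series": [
    [[0,0,0.03],[0,0,0],0],
    [[0,0,0.03],[0,0,-0.1],0],
    [[0,0,0.03],[0,0,-0.2],0],
    [[0,0,0.0],[0,0,-0.3],0],
    [[0,0,-0.03],[0,0,-0.4],0],
    [[0,0,-0.07],[0,0,-0.5],0],
    [[0,0,-0.1],[0,0,-0.6],0],
    [[0,0,-0.1],[0,0,-0.6],0],
    [[0,0,-0.1],[0,0,-0.6],0],
    [[0,0,-0.1],[0,0,-0.6],0]
  ],
  "grip_force": 15
}}

```text
clock: 24.4
eef_pos: [487.0, -134.7, 132.9]
eef_rot: [-3.141, -0.001, -0.863]
wrist_force: [0.0, -0.7, 4.9]
finger_gap: 15.8
```

```bash
python3 m.py 9 | grep -v white
```

```text
24.4 [ 487.02333427 -134.67729235  132.91604766] [-3.14099822e+00 -8.90366810e-04 -8.63363701e-01] [-0.342  0.307  1.754  0.     1.079  0.521] [ 0.04888661 -0.66166067  4.88727644] [-0.07877371  0.01662733 -0.06369366]
rim 3407 ((487.55108642578125, -134.41514587402344), 37.9568977355957)
flange z 104.12770668800519 2347 [ 463.27507269 -160.23454065  101.17081098] [ 516.36940985 -105.48568773  106.93979953]
flange fit c [ 487.60353756 -134.31740471] rms 0.49395549563116875 35
wing top z 138.53589063283295 2612 ((487.89569091796875, -133.41134643554688), (47.82517623901367, 17.474380493164062), 39.71132278442383)
```

>>> {"method": "apply_moves", "body": {
  "series": [
    [[0,0,-0.02],[0,0,-0.08],0],
    [[0,0,-0.05],[0,0,-0.16],0],
    [[0,0,-0.08],[0,0,-0.24],0],
    [[0,0,-0.1],[0,0,-0.32],0],
    [[0,0,-0.13],[0,0,-0.4],0],
    [[0,0,-0.16],[0,0,-0.48],0],
    [[0,0,-0.18],[0,0,-0.54],0],
    [[0,0,-0.18],[0,0,-0.54],0],
    [[0,0,-0.18],[0,0,-0.54],0],
    [[0,0,-0.18],[0,0,-0.54],0]
  ]
}}

```text
clock: 25.7
eef_pos: [486.8, -134.6, 130.8]
eef_rot: [-3.141, 0.0, -1.405]
wrist_force: [-0.5, 1.6, 5.7]
finger_gap: 15.9
```

```bash
python3 m.py 10 | grep -v white
```

```text
25.7 [ 486.76774063 -134.56199615  130.82665303] [-3.14139015e+00  3.72049146e-05 -1.40466628e+00] [-0.342  0.31   1.756  0.     1.075  1.062] [-0.50366937  1.61868844  5.73034626] [ 0.29847155  0.13886323 -0.03835074]
rim 3508 ((487.7705993652344, -134.80706787109375), 37.94463348388672)
flange z 102.01413187812557 2364 [ 473.93604449 -162.43481035   99.14988779] [ 516.61669885 -105.46017795  104.93023606]
flange fit c [ 487.35871736 -134.15423841] rms 0.43863592450965255 36
wing top z 136.48299687721055 2592 ((489.01861572265625, -140.0377197265625), (47.61140823364258, 28.207077026367188), 8.812578201293945)
```

>>> {"method": "apply_moves", "body": {
  "series": [
    [[0,0,-0.02],[0,0,-0.05],0],
    [[0,0,-0.03],[0,0,-0.1],0],
    [[0,0,-0.05],[0,0,-0.15],0],
    [[0,0,-0.06],[0,0,-0.2],0],
    [[0,0,-0.06],[0,0,-0.2],0],
    [[0,0,-0.06],[0,0,-0.2],0],
    [[0,0,-0.06],[0,0,-0.2],0],
    [[0,0,-0.06],[0,0,-0.2],0],
    [[0,0,-0.06],[0,0,-0.2],0],
    [[0,0,-0.06],[0,0,-0.2],0]
  ]
}}

```text
clock: 27.0
eef_pos: [486.9, -134.7, 130.5]
eef_rot: [-3.141, -0.0, -1.605]
wrist_force: [-0.1, 0.7, 7.7]
finger_gap: 15.6
```

```bash
python3 m.py 11 | grep -v white
```

```text
27.0 [ 486.91966196 -134.70286357  130.49105129] [-3.14086416e+00 -2.54092248e-04 -1.60489467e+00] [-0.342  0.311  1.756 -0.     1.074  1.263] [-0.07544205  0.69118789  7.71179879] [ 0.11815807  0.17303859 -0.13011783]
rim 3519 ((487.8519287109375, -134.61953735351562), 37.835060119628906)
flange z 101.69602465656949 2344 [ 476.84579543 -162.79393022   98.7301794 ] [ 516.35260397 -105.68033067  104.65570888]
flange fit c [ 487.45996607 -134.18606429] rms 0.4115110941557646 36
wing top z 136.14999220299387 2583 ((488.1965026855469, -140.48892211914062), (28.31252098083496, 47.615211486816406), 88.82694244384766)
```

>>> {"method": "apply_moves", "body": {
  "series": [
    [[0,0,0],[0,0,-0.04],0],
    [[0,0,-0.02],[0,0,-0.08],0],
    [[0,0,-0.02],[0,0,-0.12],0],
    [[0,0,-0.02],[0,0,-0.15],0],
    [[0,0,-0.02],[0,0,-0.15],0],
    [[0,0,-0.02],[0,0,-0.15],0],
    [[0,0,-0.02],[0,0,-0.15],0],
    [[0,0,-0.02],[0,0,-0.15],0],
    [[0,0,-0.02],[0,0,-0.15],0],
    [[0,0,-0.02],[0,0,-0.15],0]
  ]
}}

```text
clock: 28.3
eef_pos: [487.2, -135.0, 130.5]
eef_rot: [-3.14, -0.001, -1.754]
wrist_force: [0.8, -1.3, 7.2]
finger_gap: 16.9
```

```bash
python3 m.py 12 | grep -v white
```

```text
28.3 [ 487.16172809 -135.00975274  130.46925623] [-3.14000269e+00 -8.50402872e-04 -1.75419842e+00] [-3.430e-01  3.110e-01  1.756e+00 -1.000e-03  1.073e+00  1.412e+00] [ 0.76269359 -1.3423895   7.19025753] [-0.25417187  0.02721933  0.4239133 ]
rim 3524 ((487.7271728515625, -134.75477600097656), 37.827857971191406)
flange z 101.7107090934461 2316 [ 463.49192002 -163.11938636   98.96425718] [ 516.58518859 -106.05361036  104.64195853]
flange fit c [ 487.57656429 -134.4528429 ] rms 0.5073084932257454 42
wing top z 136.1085373462644 2559 ((488.3726501464844, -134.46629333496094), (16.851457595825195, 47.706077575683594), 82.9136734008789)
```

View pics/w12.png

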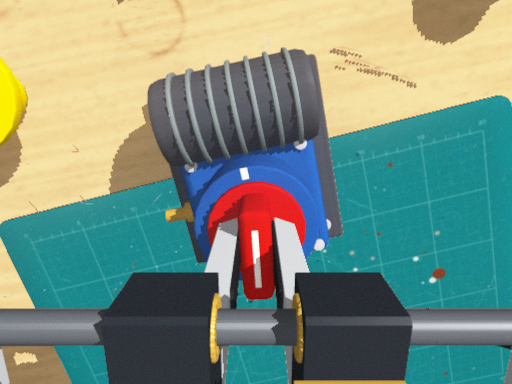

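A firm stop is felt at 0.42 N m, with 1.49 rad commanded forward and about 3.5 mm of descent. Unload the wrist slightly, open, and check the height before going.

>>> {"method": "apply_moves", "body": {
  "series": [
    [[0,0,0],[0,0,0.04],0],
    [[0,0,0.03],[0,0,0.06],0],
    [[0,0,0.03],[0,0,0.06],45],
    [[0,0,0.03],[0,0,0.06],45],
    [[0,0,0.03],[0,0,0.06],45],
    [[0,0,2],[0,0,0.06],60],
    [[0,0,4.5],[0,0,0.06],60],
    [[0,0,7],[0,0,0.06],60],
    [[0,0,7],[0,0,0.06],60],
    [[0,0,7],[0,0,0.06],60]
  ]
}}

```text
clock: 29.6
eef_pos: [486.3, -134.5, 198.9]
eef_rot: [3.14, 0.0, -1.696]
wrist_force: [-0.3, 0.2, -0.4]
finger_gap: 56.5
```

```bash
python3 - <<'E'
from h import *
s,im,d=grab('wrist'); save(im,'w13.png');K,T=campose('wrist',s);P=cloud(K,T,d)
print(s['clock'],s['eef_pos'],s['wrist_force'],s['finger_gap'])
h,sa,v=cv2.split(cv2.cvtColor(im,cv2.COLOR_RGB2HSV)); r=np.hypot(P[...,0]-487.2,P[...,1]+134.4)
red=((h<8)|(h>172))&(sa>140)&(v>50)&(d>0)&(r<35); q=P[red]
fl=q[(q[:,2]>97)&(q[:,2]<106)]; tp=q[q[:,2]>130]
blue=(r>30.5)&(r<37)&(h>95)&(h<125)&(abs(P[...,2]-95)<4)
b=P[blue]
for n,a in (('flange',fl),('rim',b),('top',tp)):
    A=np.c_[a[:,:2]-[487.2,-134.4],np.ones(len(a))]; c=np.linalg.lstsq(A,a[:,2],rcond=None)[0]; print(n,len(a),np.median(a[:,2]),'plane',c.round(3))
print(cv2.minEnclosingCircle(fl[:,:2].astype(np.float32)),cv2.minAreaRect(tp[:,:2].astype(np.float32)))
s,im,d=grab('side'); save(cv2.resize(im[180:290,210:350],None,fx=5,fy=5,interpolation=cv2.INTER_CUBIC),'side13.png')
E
```

```text
29.6 [ 486.33379847 -134.47107787  198.88362249] [-0.32835751  0.17680917 -0.39639777] 56.451934176519245
flange 2626 101.69750260358627 plane [ 0.00000e+00 -2.00000e-03  1.01686e+02]
rim 1873 95.6535159667493 plane [ 0.    -0.    95.668]
top 1298 136.16472976160208 plane [-1.90000e-02  5.00000e-03  1.35915e+02]
((487.9483947753906, -134.4379425048828), 28.617158889770508) ((488.23712158203125, -134.83335876464844), (15.972002029418945, 47.06444549560547), 85.53943634033203)
```

View pics/w13.png

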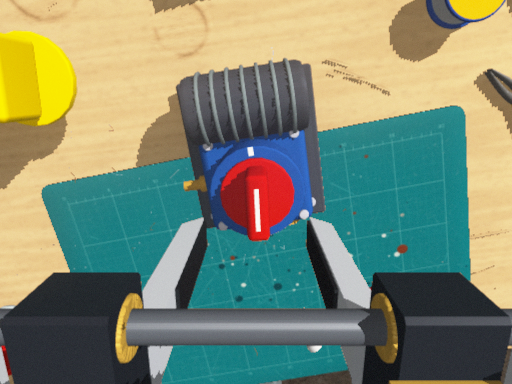

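View pics/side13.png

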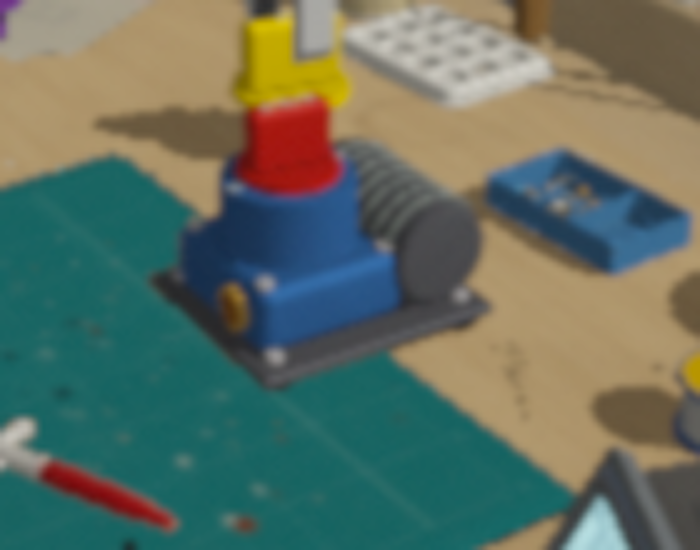

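The flange top is at 101.70 and the rim at 95.66. The difference is 6.03 mm, which is the flange thickness, so the flange sits flat on the rim with no gap in either view. The gripper is clear, so I'm handing in.

```bash
python3 -c "
from cell import manip
print(manip.sign_off())"
```

```text
the job is handed in; nothing more can be done
None
```

The plug is screwed home in the compressor's mouth and the job is handed in, at about 30 s of the 67 s allowed. No verdict was reported.

**What I did:**
- **Pick-up:** I picked the small red plug; its 71 mm height and 16 x 48 mm wing matched the description.
- **Setting it in:** I set it on the thread along the marks, with the flange about 13.7 mm above the rim and about 6 N downward.
- **Turning backward:** The support force vanished at about 1.2 rad. I went on to 1.28 rad and lowered the plug onto the slot floor, with the flange about 4 mm above the rim.
- **Screwing forward:** I turned it about 1.4 rad forward to a firm stop at 0.42 N m, then let go and backed off.

**Last checks:**
- The flange top is 6.03 mm above the rim. That is its own thickness, so the gap is about 0 mm.
- It sits within about 1 mm of the mouth's axis. The flange is level to about 0.002 rad.
- The gripper is open and about 7 cm clear. I touched no bystander.
- One reading looked off: the measured descent while screwing was about 3.5 mm rather than 4. Axial play and measurement error of a few tenths of a millimetre would cover that, and the direct comparison of flange and rim shows it home.

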